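# Return the water filter to service

### The job

Put the water filter back into service: take the dial plate off the valve's lock-out hook and hang it on the parking hook with its dial facing outward, toward the hook's tip. Only then open the rising-stem valve counter-clockwise all the way to its stop, and back it off a quarter turn. Leave everything else on the worktop as it stands.

Things in the scene. Friction and masses are not known exactly. Their poses are not given: they have to be found in the camera images.
- station: Fixed water-filter station: grey base plate (x -68..158, y -80..110, 14 mm thick) carrying a steel valve with a black bar knob, behind it a squat white filter bowl (86 mm wide, 118 mm tall, at x +110 mm) and beside it a lock-out hook whose 18 mm post, 124 mm tall, stands at y +85 mm. Origin: on the valve's upright axis, at worktop height; z up.
- lock_mid (a point): Where the plate hangs at the start: a point on the upper side of the lock-out hook's level round bar (8 mm thick, upper side 130 mm above the worktop), 45 mm from its post. The bar points along this frame's +y (axes as the station's) and ends 32 mm beyond in an upturned tip whose top is 140 mm above the worktop.
- valve_knob (a joint): Angle of the black bar knob, rad: 0 = shut (stop), 3.6 = fully open (stop); grows counter-clockwise seen from above, 0 to 0.5 at the start. Knob and stem climb 6 mm per radian (21.6 mm in all) and sink again when turned back; they cannot be pulled up. Friction about 0.15 N m; stays where it is left. At 0 the bar lies along the station's x.
- knob_top (a point): Centre of the knob's upper face, on the valve axis; rises and turns with the knob. x runs along the bar, z up. The knob is a straight bar 80 mm long (x), 20 mm thick (y), 34 mm tall (below this point), with 14 mm or more free under it; its top is 130 mm above the worktop when shut.
- dial_plate: Loose grey metal plate 96 wide (y), 142 tall (z), 8 mm thick (x), 0.1 to 0.2 kg. Origin: centre of lower edge. Its marked face looks to its -x: a white dial 54 mm wide with black ticks and pointer, low down; the back is plain. Slot 44 mm wide at z 60..96 mm, solid strip above it to z 142. At the start it hangs by the slot on the lock-out hook, dial toward that hook's tip.
- plate_eye (a point): Middle of the upper edge of the plate's slot, mid-thickness: the point that rests on a hook's bar. Axes as the plate's.
- park_hook: Parking hook, empty, fixed to the worktop: dark base 120x110x12 mm, an 18 mm steel post 124 mm tall at x +45 mm, and from its top a round bar 8 mm thick that runs level along the stand's -x (roughly toward the robot), upper side 130 mm above the worktop, to an upturned tip. Origin: 45 mm in front of the post, at worktop height; z up.
- park_mid (a point): Point on the upper side of the parking hook's level bar, 45 mm in front of the post and 32 mm behind the tip. Axes as the stand's: the bar points along -x.
- park_tip (a point): Upturned tip of the parking hook's bar, 4 mm below its topmost point, which is 140 mm above the worktop (10 mm above the bar's upper side).
- espresso_cup: Bystander, loose: small white espresso cup with a handle, 61x79x56 mm; origin at the centre of its underside. Not to be disturbed.
- tamper: Bystander, loose: coffee tamper, steel base and turned handle, 58 diameter and 94 tall, in mm; origin at the centre of its underside. Not to be disturbed.
- milk_jug: Bystander, loose: white milk jug, 106x127x119 mm; origin at the centre of its underside. Not to be disturbed.
- coconut_pouch: Bystander, loose: light blue stand-up pouch, 53x104x141 mm; origin at the centre of its underside. Not to be disturbed.
- coffee_scale: Bystander, loose: flat black coffee scale, 190x130x30 mm; origin at the centre of its underside. Not to be disturbed.
- carton_white: Bystander, loose: white drink carton with a round cap, 72x72x215 mm; origin at the centre of its underside. Not to be disturbed.
- cocoa_jar: Bystander, loose: round jar with brown contents, 96 diameter and 169 tall, in mm; origin at the centre of its underside. Not to be disturbed.
There are look-alikes about, which are no part of the job. What is shaped like the park_hook but blue is not meant.

How it is judged:
On the way, in this order (a step that is already met when the one before it is completed fails the run):
1. the dial plate hangs on the parking hook, dial outward, let go (x of plate_eye in the frame of park_mid between -0.03 and 0.04 m and y of plate_eye in the frame of park_mid between -0.025 and 0.025 m and z of plate_eye in the frame of park_mid between -0.012 and 0.01 m and angle between dial_plate's own z axis and vertical below 0.2 rad and angle between the x axis of dial_plate and the x axis of park_hook, either way round below 0.5 rad and x of park_tip in the frame of dial_plate below -0.002 m and linear speed of dial_plate below 0.03 m/s and contact force between the fingers and dial_plate below 0.05 N), for 0.2 s.
2. the valve is fully open, at its stop (within 0.12 rad) (value of joint valve_knob above 3.48 rad), for 0.05 s.
3. the valve is backed off a quarter turn from the stop (1.57 rad, within 0.5 rad) (value of joint valve_knob between 1.53 and 2.53 rad), for 0.2 s.
At the end, for the whole second after the job is handed in: The plate hangs still and upright (within 0.2 rad) by its slot on the level bar of the parking hook, square to the bar within 0.5 rad, its dial toward the hook's tip; the valve, once fully open, stands still a quarter turn (1.57 rad, within 0.5 rad) back from the fully open stop; all is let go (all of step 1 and all of step 3 and velocity of joint valve_knob between -0.05 and 0.05 rad/s); the robot touches nothing.
It fails at once if the valve is turned (past 0.9 rad) while the plate is still on the lock-out hook (value of joint valve_knob above 0.9 rad and distance between plate_eye and lock_mid below 0.04 m).
It fails at once if a bystander is shoved by more than 40 mm or knocked over (distance of any of espresso_cup, tamper, milk_jug, coconut_pouch, coffee_scale, carton_white, cocoa_jar from where it was at the start of the episode above 0.04 m or angle between any of espresso_cup, tamper, milk_jug, coconut_pouch, coffee_scale, carton_white, cocoa_jar's own z axis and vertical above 0.5 rad).
It also fails if it takes over 72 s, if anything falls off the work surface, if the arm or the gripper's body presses on something with over 40 N, if the wrist force passes 120 N, or if a joint passes its speed limit or range.

### The arm

A 6-joint arm with a two-finger parallel gripper is mounted at the origin on a cart in front of the work surface, level with it; the furniture and walls round the work are solid. World frame = base frame: x ahead of the robot, y to its left, z up, the work surface at z = 0. Lengths are in m, angles in rad, forces in N, time in s.
With the tool pointing down it reaches from about 0.25 to 0.725 m from the base axis. Payload 4 kg.
Tool frame: the origin (TCP) lies at the very end of the fingers, on their centre line; the grasp point (between the pads) lies 19 mm behind it; y points along the fingers, z is the direction in which the jaws open and shut, and the axes are right-handed (so a half turn about y gives the same grasp; the last joint's range is limited). The gripper opens to 85 mm and grips with 20 to 120 N. Pads are 22 mm wide; open, the fingers measure 114 mm over their backs; the gripper's body (76 mm by 85 mm) begins 54 mm behind the grasp point. The pads swing forward as they close: fully open they stand 13 mm farther back than shut.
Start: joints at [1.237, 0.241, 0.005, 1.335, 0, 1.571], TCP at [0.164, 0.472, 0.231] pointing down, gripper open.
Joint ranges: [-2.72, 2.72], [-1.05, 1.87], [-1.09, 1.28], [-1.99, 2.15], [-1.42, 1.44], [-3.14, 3.14]. Speed limits (rad/s): [2.79, 2.79, 3.14, 3.14, 3.14, 3.14].

### API

Orientations are given as a unit quaternion [x, y, z, w].
In Python, from workcell import bot gives the robot as it stands. The module is installed in compiled form; this text tells all that it offers.
- The arm moves only by the tool move_arm, never from a script. Its argument "increments" is a list of rows, each an object with "grip": the closure, from 0 (fully open) to 1 (shut); "linear": the shift along the tool's x, y, z scaled (see below), a list of three; "twist": the turn about the tool's y scaled (see below). A call has exactly 5 rows; each row shifts and turns the pose as measured when the row begins, along the tool's axes as they then stand; what a row does not reach is not made up. The controller multiplies each number of a shift by 0.2 m and each number of a turn by 2 rad. A row lasts 1/10 s, in which the tool goes at most 50 mm and 8.59 degrees, less where a joint would pass 70% of its speed; a pose out of reach is approached as far as the arm can. A call with a number of a shift or a turn outside -1 to 1 is refused whole. A call with a gripper value outside its range is refused whole. The fingers move at their own pace and stop on an object; the grip force is fixed at half the most. Time passes only in rows, so rows that do not move let the fingers close, or fill a call up. It gives the time, the measured TCP pose, the force and the opening at its end, in the units of the state.
- bot.get_obs(): the state, without advancing time (a new reading comes with each control period).
- bot.camera(name): name is "scene" or "top"; returns (picture, depth): 384x512x3 uint8, blue, green, red; 384x512 float32, m along the optical axis (not along the pixel's ray), 0 where there is no reading.
- bot.camera_params(name): a dict with "camera_matrix" (3x3 intrinsics, pixels), "dist" ([k1, k2, p1, p2, k3] as OpenCV has them; the pictures are not rectified), "rvec" (rotation vector, rad) and "tvec" (3), from world to camera coordinates, as OpenCV has them. Camera axes: x right, y down, z forward; pixel columns grow to the right and rows downward; lengths in m; the calibration is good to about 2 mm. A picture is of the moment at which its call begins. camera_params takes no time and is no camera call.
- bot.job_done(): hands the job in, once; it reports no verdict.
The state is a dict: "clock": time; "joint_pos": joint angles; "joint_vel": joint speeds; "tau": joint torques, N m; "eef_pos": TCP position; "tool_rot": TCP orientation; "ft_force": force on the tool from outside, world axes, zero at the start; "ft_torque": the same for the moment, N m; "grip_width": finger opening in m.
Only numpy, scipy, OpenCV 4.12 (cv2) and the standard library are available. Lean on these libraries where they do the work, as an engineer would, in place of code of your own. Each camera call takes 0.05 s, during which the arm holds its last target. There are 200 camera calls.

## Working session

There is one attempt and no reset: what is moved stays moved. The work goes in short steps, Python scripts to look and compute and a tool call to move; the robot and the scene stay as the last step left them, time stands still between calls to the robot, and variables do not carry over. Pictures are saved under pics/ and viewed, about 8 in all and at most 12, crops included, and the job is handed in when it is done.

Besides the shell and the picture viewer there is one more tool, called as name([rows], argument=value, ...), one row to a line, values as JSON. move_arm: Moves the arm, as the interface text tells. Its arguments: {"type":"object","properties":{"increments":{"type":"array"}},"required":["increments"]}

```bash
mkdir -p pics; cat > h.py <<'E'
import numpy as np, cv2
from workcell import bot
from scipy.spatial.transform import Rotation as R
def cam(n):
    im,d=bot.camera(n); np.savez(''+n+'.npz',im=im,d=d); return im,d
def pts(n,d):
    p=bot.camera_params(n); K=p['camera_matrix']; h,w=d.shape
    uv=np.stack(np.meshgrid(np.arange(w),np.arange(h)),-1).reshape(-1,1,2).astype(float)
    n_=cv2.undistortPoints(uv,np.array(K),np.array(p['dist'])).reshape(h,w,2)
    P=np.dstack([n_*d[...,None],d]); Rm=cv2.Rodrigues(np.array(p['rvec']))[0]
    W=(P-np.array(p['tvec']).reshape(3))@Rm; W[d==0]=np.nan; return W
E
python3 - <<'E'
from h import *
for n in('scene','top'):
    im,d=cam(n); cv2.imwrite(f'pics/{n}1.png',cv2.resize(im,(800,600)))
    p=bot.camera_params(n); Rm=cv2.Rodrigues(np.array(p['rvec']))[0]; print(n,-Rm.T@np.array(p['tvec']).reshape(3),Rm[2],p['camera_matrix'])
o=bot.get_obs(); print(o); print(R.from_quat(o['tool_rot']).as_matrix())
E
```

```text
scene [-0.29508816 -1.01240396  1.14097524] [ 0.47261821  0.6032069  -0.64247449] [[467.36194809   0.         258.53555133]
 [  0.         467.36194809 180.92354006]
 [  0.           0.           1.        ]]
top [ 0.25019056 -0.0208834   1.66232751] [ 0.13035212 -0.02025395 -0.99126086] [[455.50416274   0.         248.82998284]
 [  0.         455.50416274 194.78380001]
 [  0.           0.           1.        ]]
{'clock': 0.1, 'joint_pos': array([1.23698039e+00, 2.41313525e-01, 3.87437730e-03, 1.33518866e+00,
       9.33546225e-06, 1.57078746e+00]), 'joint_vel': array([ 0.00177294, -0.00158289,  0.00366947, -0.00091409,  0.00075628,
        0.00025872]), 'tau': array([ 7.39200423e-04, -3.73137045e+01,  2.53010631e+01,  1.08419280e-02,
        8.45886893e-05, -4.70818392e-06]), 'eef_pos': array([0.16364137, 0.47187759, 0.2305199 ]), 'tool_rot': array([ 0.69791845, -0.11758223,  0.11736057, -0.69664249]), 'ft_force': array([0.07972786, 0.48007558, 1.11841606]), 'ft_torque': array([-0.03467038,  0.00208464,  0.05800065]), 'grip_width': 0.0855147822984136}
[[ 9.44801832e-01 -6.08904956e-04  3.27641767e-01]
 [-3.27642333e-01 -1.72731905e-03  9.44800253e-01]
 [-9.35168999e-06 -9.99998323e-01 -1.83147724e-03]]
```

View pics/scene1.png

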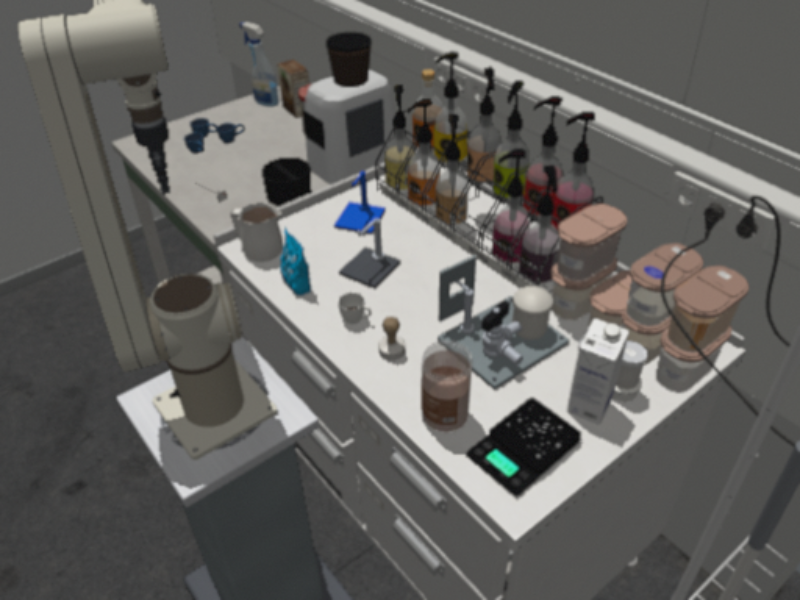

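View pics/top1.png

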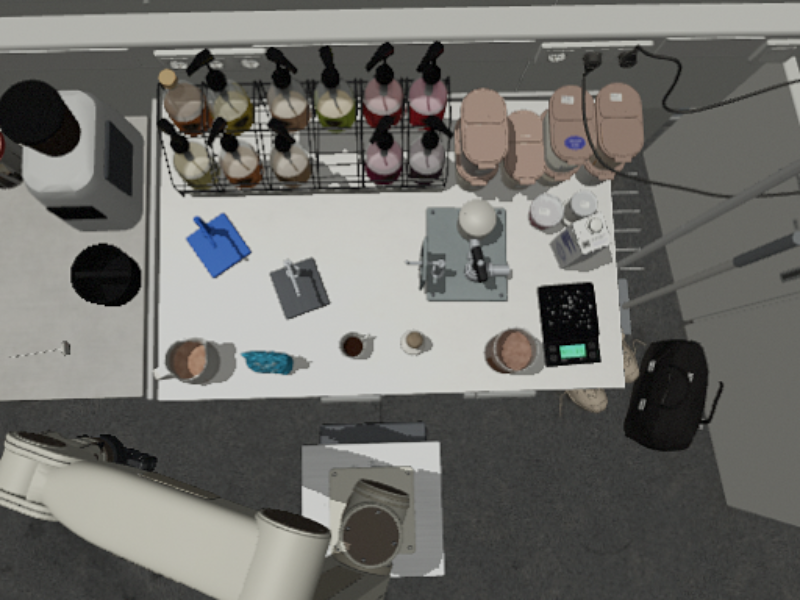

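The top view (800x600 px) shows world +x up and +y left. The station is at about (466,255), with the valve at (476,262) and the plate seen edge-on at (424,262). The dark parking hook is at (300,288) and the blue decoy at (218,245).

```bash
python3 - <<'E'
from h import *
f=np.load('top.npz'); im,d=f['im'],f['d']; W=pts('top',d)
s=512/800; g=cv2.cvtColor(im,cv2.COLOR_BGR2GRAY)
def base(name,box,zr):
    m=np.zeros(g.shape,bool); x0,y0,x1,y1=[int(v*s) for v in box]; m[y0:y1,x0:x1]=1
    m&=(W[...,2]>zr[0])&(W[...,2]<zr[1])&(g<170)
    P=W[m]; r=cv2.minAreaRect(P[:,:2].astype(np.float32)*1000); print(name,m.sum(),np.median(P[:,2]),r, 'corners',np.round(cv2.boxPoints(r)).tolist())
base('station',(418,200,515,305),(.008,.022)); base('park',(262,250,335,325),(.006,.020))
for nm,box,zr in(('plate',(405,235,440,300),(.145,.2)),('hookbars p',(270,250,335,325),(.1,.16)),('knob',(462,235,520,300),(.115,.16)),('lockbar',(395,245,465,285),(.115,.145)),('bowl',(450,195,500,245),(.10,.14)),('tamper',(390,320,440,360),(.06,.12)),('cup',(330,325,380,365),(.04,.08)),('jar',(480,320,545,380),(.15,.2)),('pouch',(235,340,300,385),(.05,.2)),('carton',(550,200,615,270),(.15,.25))):
    x0,y0,x1,y1=[int(v*s) for v in box]; Q=W[y0:y1,x0:x1].reshape(-1,3); Q=Q[(Q[:,2]>zr[0])&(Q[:,2]<zr[1])]
    if len(Q)>3: print(nm,len(Q),Q.mean(0).round(4),'top',Q[:,2].max().round(3),'rect',cv2.minAreaRect(Q[:,:2].astype(np.float32)*1000))
for nm,c in(('a',im[int(180*s):int(340*s),int(240*s):int(540*s)]),): cv2.imwrite('pics/c1.png',cv2.resize(c,None,fx=4,fy=4,interpolation=cv2.INTER_CUBIC))
E
```

```text
station 1875 0.013499110889900284 ((584.4356689453125, -240.64511108398438), (187.76840209960938, 223.53355407714844), 87.96336364746094) corners [[469.0, -330.0], [693.0, -338.0], [699.0, -151.0], [476.0, -143.0]]
park 763 0.011276768935256093 ((513.9801635742188, 155.41168212890625), (120.04682922363281, 112.1030502319336), 18.9781436920166) corners [[439.0, 189.0], [475.0, 83.0], [589.0, 122.0], [553.0, 228.0]]
plate 83 [ 0.5409 -0.1277  0.1713] top 0.183 rect ((544.2064208984375, -110.41149139404297), (42.538848876953125, 94.86436462402344), 87.74756622314453)
hookbars p 74 [0.5236 0.1599 0.1261] top 0.143 rect ((518.60302734375, 156.12249755859375), (90.2076187133789, 16.95168685913086), 23.134857177734375)
knob 145 [ 0.5391 -0.252   0.1283] top 0.14 rect ((539.519287109375, -253.18655395507812), (78.68524169921875, 22.06283950805664), 11.409526824951172)
lockbar 68 [ 0.5391 -0.1369  0.1279] top 0.144 rect ((541.7879638671875, -130.50265502929688), (65.3552474975586, 73.27291870117188), 42.04726028442383)
bowl 415 [ 0.6478 -0.2554  0.1106] top 0.127 rect ((648.8084106445312, -255.7309112548828), (83.63861846923828, 82.19802856445312), 58.13759231567383)
tamper 98 [ 0.3783 -0.1048  0.0886] top 0.098 rect ((378.1274719238281, -105.68404388427734), (38.794273376464844, 35.564334869384766), 87.45531463623047)
cup 45 [0.3819 0.0291 0.0507] top 0.061 rect ((373.4017028808594, 30.99026870727539), (63.706172943115234, 58.48112487792969), 78.0695571899414)
jar 104 [ 0.3467 -0.3185  0.1615] top 0.172 rect ((346.3692932128906, -316.8358459472656), (92.84793090820312, 92.32244873046875), 85.31128692626953)
pouch 326 [0.341  0.2206 0.0963] top 0.146 rect ((342.0073547363281, 221.8177490234375), (101.88984680175781, 43.88685607910156), 82.72080993652344)
carton 552 [ 0.5844 -0.4802  0.1897] top 0.22 rect ((586.9443359375, -486.2388610839844), (71.36797332763672, 76.63739013671875), 20.078723907470703)
```

View pics/c1.png

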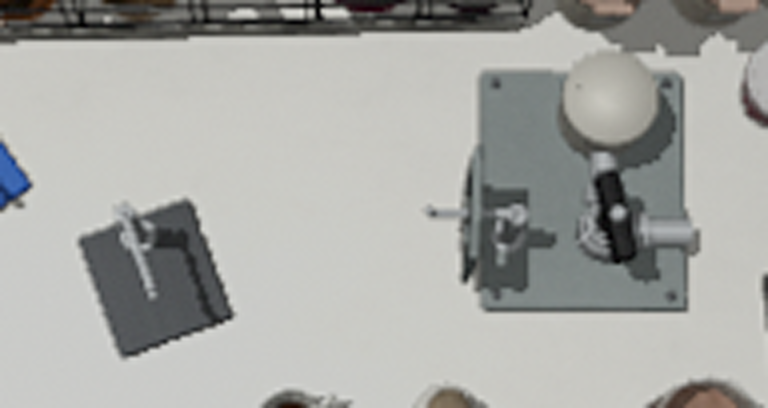

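move_arm([
  {"grip":0,"linear":[0,0,0],"twist":0.075},
  {"grip":0,"linear":[0,0,0],"twist":0.075},
  {"grip":0,"linear":[0,0,0],"twist":0.075},
  {"grip":0,"linear":[0,0,0],"twist":0.075},
  {"grip":0,"linear":[0,0,0],"twist":0.075},
])

```text
clock: 0.6
eef_pos: [0.163, 0.47, 0.2277]
tool_rot: [0.608, -0.366, 0.367, -0.602]
ft_force: [0.5, -0.3, 0.6]
grip_width: 0.0855
```

move_arm([
  {"grip":0,"linear":[0,0,0],"twist":0.075},
  {"grip":0,"linear":[0,0,0],"twist":0.075},
  {"grip":0,"linear":[0,0,0],"twist":0.075},
  {"grip":0,"linear":[0,0,0],"twist":0.075},
  {"grip":0,"linear":[0,0,0],"twist":0.075},
])

```text
clock: 1.1
eef_pos: [0.1623, 0.4681, 0.2249]
tool_rot: [0.433, -0.56, 0.565, -0.424]
ft_force: [0.2, -0.3, 0.0]
grip_width: 0.0853
```

move_arm([
  {"grip":0,"linear":[0,0,0],"twist":0.075},
  {"grip":0,"linear":[0,0,0],"twist":0.075},
  {"grip":0,"linear":[0,0,0],"twist":0.075},
  {"grip":0,"linear":[0,0,0],"twist":0.075},
  {"grip":0,"linear":[0,0,0],"twist":0.075},
])

```text
clock: 1.6
eef_pos: [0.3037, 0.3715, 0.2225]
tool_rot: [-0.311, 0.685, -0.614, 0.237]
ft_force: [0.4, 0.3, 0.6]
grip_width: 0.0854
```

```bash
cat > go.py <<'E'
import sys
from h import *
# usage: go.py x y z zyaw_deg -> remaining shift (tool axes, in units) and twist units
o=bot.get_obs(); M=R.from_quat(o['tool_rot']).as_matrix(); p=o['eef_pos']
print('t',round(o['clock'],2),'p',p.round(4),'zyaw',np.degrees(np.arctan2(M[1,2],M[0,2])).round(2),'tilt',np.degrees(np.arccos(-M[2,1])).round(2),'j',o['joint_pos'].round(2),'F',o['ft_force'].round(1),'T',o['ft_torque'].round(2),'w',round(o['grip_width'],4))
if len(sys.argv)>4:
    x,y,z,a=map(float,sys.argv[1:5]); c=np.radians(a)
    print('now-frame shift',(M.T@(np.array([x,y,z])-p)/.2).round(3))
    Z=np.array([np.cos(c),np.sin(c),0]); Y=np.array([0,0,-1.]); N=np.c_[np.cross(Y,Z),Y,Z]
    print('frame-after-turn shift',(N.T@(np.array([x,y,z])-p)/.2).round(3))
    dw=(a-np.degrees(np.arctan2(M[1,2],M[0,2]))+180)%360-180; print('twist',(-np.radians(dw)/2).round(3))
E
python3 go.py .543 -.124 .235 -92
```

```text
t 1.6 p [0.3037 0.3715 0.2225] zyaw -44.47 tilt 8.31 j [ 0.8   0.25 -0.02  1.36  0.13  3.14] F [0.4 0.3 0.6] T [-0.06 -0.17 -0.02] w 0.0854
now-frame shift [ 0.952 -0.35   2.558]
frame-after-turn shift [-1.282 -0.062  2.434]
twist 0.415
```

```bash
python3 - <<'E'
from h import *
o=bot.get_obs(); M=R.from_quat(o['tool_rot']).as_matrix(); print(M.round(3)); v=M[:,1]; a=o['joint_pos'][0]
print('radial',v[:2]@[np.cos(a),np.sin(a)],'tangential',v[:2]@[-np.sin(a),np.cos(a)])
E
```

```text
[[-0.694 -0.135  0.707]
 [-0.718  0.051 -0.694]
 [ 0.058 -0.989 -0.133]]
radial -0.057503793436219 tangential 0.13268725592900946
```

move_arm([
  {"grip":0,"linear":[0,-0.01,0],"twist":-0.075},
  {"grip":0,"linear":[0,-0.01,0],"twist":-0.075},
  {"grip":0,"linear":[0,-0.01,0],"twist":-0.075},
  {"grip":0,"linear":[0,-0.01,0],"twist":-0.075},
  {"grip":0,"linear":[0,-0.01,0],"twist":-0.075},
])

```text
clock: 2.1
eef_pos: [0.31, 0.364, 0.2294]
tool_rot: [-0.517, 0.55, -0.458, 0.469]
ft_force: [0.3, 0.8, 0.6]
grip_width: 0.0853
```

```bash
python3 go.py
```

```text
t 2.1 p [0.31   0.364  0.2294] zyaw -1.08 tilt 8.45 j [0.78 0.25 0.   1.39 0.13 2.37] F [0.3 0.8 0.6] T [-0.07 -0.1  -0.03] w 0.0853
```

move_arm([
  {"grip":0,"linear":[0,-0.004,0],"twist":-0.075},
  {"grip":0,"linear":[0,-0.004,0],"twist":-0.075},
  {"grip":0,"linear":[0,-0.004,0],"twist":-0.075},
  {"grip":0,"linear":[0,-0.004,0],"twist":-0.075},
  {"grip":0,"linear":[0,-0.004,0],"twist":-0.075},
])

```text
clock: 2.6
eef_pos: [0.3097, 0.3623, 0.2311]
tool_rot: [0.65, -0.341, 0.236, -0.637]
ft_force: [-0.3, -0.2, 0.4]
grip_width: 0.0858
```

move_arm([
  {"grip":0,"linear":[0,-0.004,0],"twist":-0.075},
  {"grip":0,"linear":[0,-0.004,0],"twist":-0.075},
  {"grip":0,"linear":[0,-0.004,0],"twist":-0.075},
  {"grip":0,"linear":[0,-0.004,0],"twist":-0.075},
  {"grip":0,"linear":[0,-0.004,0],"twist":-0.075},
])

```text
clock: 3.1
eef_pos: [0.3091, 0.3608, 0.2326]
tool_rot: [-0.693, 0.085, 0.02, 0.715]
ft_force: [-0.3, -0.4, -0.4]
grip_width: 0.0854
```

move_arm([
  {"grip":0,"linear":[0,-0.004,0],"twist":-0.075},
  {"grip":0,"linear":[0,-0.004,0],"twist":-0.075},
  {"grip":0,"linear":[0,-0.004,0],"twist":-0.075},
  {"grip":0,"linear":[0,-0.004,0],"twist":-0.075},
  {"grip":0,"linear":[0,-0.004,0],"twist":-0.075},
])

```text
clock: 3.6
eef_pos: [0.3085, 0.3593, 0.2341]
tool_rot: [-0.638, -0.181, 0.275, 0.696]
ft_force: [0.4, 0.3, 0.3]
grip_width: 0.0855
```

move_arm([
  {"grip":0,"linear":[0,-0.004,0],"twist":-0.075},
  {"grip":0,"linear":[0,-0.004,0],"twist":-0.075},
  {"grip":0,"linear":[0,-0.004,0],"twist":-0.075},
  {"grip":0,"linear":[0,-0.004,0],"twist":-0.075},
  {"grip":0,"linear":[0,-0.004,0],"twist":-0.075},
])

```text
clock: 4.1
eef_pos: [0.3079, 0.3578, 0.2356]
tool_rot: [-0.494, -0.422, 0.492, 0.581]
ft_force: [0.5, -0.1, 0.4]
grip_width: 0.0852
```

move_arm([
  {"grip":0,"linear":[0,-0.004,0],"twist":-0.075},
  {"grip":0,"linear":[0,-0.004,0],"twist":-0.075},
  {"grip":0,"linear":[0,-0.004,0],"twist":-0.075},
  {"grip":0,"linear":[0,-0.004,0],"twist":-0.075},
  {"grip":0,"linear":[0,-0.004,0],"twist":-0.075},
])

```text
clock: 4.6
eef_pos: [0.3074, 0.3564, 0.2372]
tool_rot: [-0.278, -0.603, 0.64, 0.386]
ft_force: [0.3, -0.3, 0.2]
grip_width: 0.0854
```

move_arm([
  {"grip":0,"linear":[0,-0.004,0],"twist":-0.075},
  {"grip":0,"linear":[0,-0.004,0],"twist":-0.075},
  {"grip":0,"linear":[0,-0.004,0],"twist":-0.075},
  {"grip":0,"linear":[0,-0.004,0],"twist":-0.075},
  {"grip":0,"linear":[0,-0.004,0],"twist":-0.075},
])

```text
clock: 5.1
eef_pos: [0.3069, 0.355, 0.2387]
tool_rot: [0.023, 0.701, -0.699, -0.14]
ft_force: [0.6, 0.6, -0.0]
grip_width: 0.0854
```

move_arm([
  {"grip":0,"linear":[0,-0.004,0],"twist":-0.075},
  {"grip":0,"linear":[0,-0.004,0],"twist":-0.075},
  {"grip":0,"linear":[0,-0.004,0],"twist":-0.075},
  {"grip":0,"linear":[0,-0.004,0],"twist":-0.075},
  {"grip":0,"linear":[0,-0.004,0],"twist":-0.075},
])

```text
clock: 5.6
eef_pos: [0.3065, 0.3536, 0.2402]
tool_rot: [-0.236, 0.702, -0.66, 0.125]
ft_force: [0.6, 0.4, 0.2]
grip_width: 0.0856
```

```bash
python3 go.py
```

```text
t 5.6 p [0.3065 0.3536 0.2402] zyaw -60.66 tilt 9.64 j [ 0.77  0.26  0.04  1.46  0.13 -2.89] F [0.6 0.4 0.2] T [-0.03 -0.2  -0.01] w 0.0856
```

move_arm([
  {"grip":0,"linear":[0,0,0],"twist":-0.075},
  {"grip":0,"linear":[0,0,0],"twist":-0.075},
  {"grip":0,"linear":[0,0,0],"twist":-0.075},
  {"grip":0,"linear":[0,0,0],"twist":-0.075},
  {"grip":0,"linear":[0,0,0],"twist":-0.075},
])

```text
clock: 6.1
eef_pos: [0.2036, 0.4237, 0.2371]
tool_rot: [-0.393, 0.609, -0.601, 0.338]
ft_force: [-0.5, 0.2, -0.7]
grip_width: 0.0854
```

```bash
cat >> go.py <<'E'
v=M[:,1]; a=o['joint_pos'][0]
print('tilt radial',(v[:2]@[np.cos(a),np.sin(a)]).round(3),'tangential',(v[:2]@[-np.sin(a),np.cos(a)]).round(3), 'xy',v[:2].round(3))
E
python3 go.py
```

```text
t 6.1 p [0.2036 0.4237 0.2371] zyaw -27.76 tilt 4.54 j [ 1.09  0.23  0.    1.4   0.05 -3.14] F [-0.5  0.2 -0.7] T [ 0.07 -0.08 -0.04] w 0.0854
tilt radial -0.061 tangential 0.05 xy [-0.073 -0.031]
```

```bash
python3 go.py -.1 .46 .25 -27.76
```

```text
t 6.1 p [0.2036 0.4237 0.2371] zyaw -27.76 tilt 4.54 j [ 1.09  0.23  0.    1.4   0.05 -3.14] F [-0.5  0.2 -0.7] T [ 0.07 -0.08 -0.04] w 0.0854
now-frame shift [ 0.545  0.04  -1.429]
frame-after-turn shift [ 0.546 -0.065 -1.428]
twist 0.0
tilt radial -0.061 tangential 0.05 xy [-0.073 -0.031]
```

move_arm([
  {"grip":0,"linear":[0.08,0.004,-0.21],"twist":0},
  {"grip":0,"linear":[0.08,0.004,-0.21],"twist":0},
  {"grip":0,"linear":[0.08,0.004,-0.21],"twist":0},
  {"grip":0,"linear":[0.08,0.004,-0.21],"twist":0},
  {"grip":0,"linear":[0.08,0.004,-0.21],"twist":0},
])

```text
clock: 6.6
eef_pos: [-0.0279, 0.4507, 0.246]
tool_rot: [-0.394, 0.607, -0.601, 0.337]
ft_force: [0.4, 1.3, 0.1]
grip_width: 0.0854
```

move_arm([
  {"grip":0,"linear":[0.08,0.004,-0.21],"twist":0},
  {"grip":0,"linear":[0.08,0.004,-0.21],"twist":0},
  {"grip":0,"linear":[0,0,0],"twist":-0.075},
  {"grip":0,"linear":[0,0,0],"twist":-0.075},
  {"grip":0,"linear":[0,0,0],"twist":-0.075},
])

```text
clock: 7.1
eef_pos: [-0.1283, 0.4595, 0.2487]
tool_rot: [0.522, -0.514, 0.497, -0.465]
ft_force: [0.1, -0.9, 0.0]
grip_width: 0.0854
```

```bash
python3 go.py
```

```text
t 7.1 p [-0.1283  0.4595  0.2487] zyaw -1.46 tilt 4.74 j [ 1.79  0.2   0.    1.39  0.08 -2.9 ] F [ 0.1 -0.9  0. ] T [ 0.04 -0.07  0.01] w 0.0854
tilt radial -0.022 tangential 0.08 xy [-0.073 -0.039]
```

move_arm([
  {"grip":0,"linear":[0,0,0],"twist":-0.075},
  {"grip":0,"linear":[0,0,0],"twist":-0.075},
  {"grip":0,"linear":[0,0,0],"twist":-0.075},
  {"grip":0,"linear":[0,0,0],"twist":-0.075},
  {"grip":0,"linear":[0,0,0],"twist":-0.075},
])

```text
clock: 7.6
eef_pos: [-0.2412, 0.4075, 0.2456]
tool_rot: [-0.611, 0.34, -0.352, 0.622]
ft_force: [-0.5, 0.7, -0.3]
grip_width: 0.0852
```

```bash
python3 go.py
```

```text
t 7.6 p [-0.2412  0.4075  0.2456] zyaw 31.39 tilt 1.32 j [ 2.12  0.19 -0.03  1.36 -0.02 -3.14] F [-0.5  0.7 -0.3] T [ 0.04  0.12 -0.06] w 0.0852
tilt radial -0.006 tangential -0.022 xy [0.022 0.006]
```

```bash
cat > arc.py <<'E'
import sys
from h import *
# arc.py x y z yawTotalTurn_deg n : rows following an arc about base, constant turn
x,y,z,turn,n=map(float,sys.argv[1:6]); n=int(n)
o=bot.get_obs(); M=R.from_quat(o['tool_rot']).as_matrix(); p=o['eef_pos']
a0,r0=np.arctan2(p[1],p[0]),np.hypot(p[0],p[1]); a1,r1=np.arctan2(y,x),np.hypot(x,y)
y0=np.arctan2(M[1,2],M[0,2]); t=np.linspace(0,1,n+1)
a=a0+(a1-a0)*t; r=r0+(r1-r0)*t; P=np.c_[r*np.cos(a),r*np.sin(a),p[2]+(z-p[2])*t]; Y=y0+np.radians(turn)*t
for k in range(n):
    Z=np.array([np.cos(Y[k]),np.sin(Y[k]),0]); y_=np.array([0,0,-1.]); N=np.c_[np.cross(y_,Z),y_,Z]
    d=N.T@(P[k+1]-P[k])/.2; print(d.round(2).tolist(),end='\n' if k%5==4 else ' ')
print('twist/row',-np.radians(turn)/n/2,P[-1])
E
python3 arc.py .543 -.124 .24 -303.4 36
```

```text
[-0.0, 0.0, 0.15] [-0.02, 0.0, 0.15] [-0.03, 0.0, 0.15] [-0.04, 0.0, 0.15] [-0.05, 0.0, 0.15]
[-0.07, 0.0, 0.14] [-0.08, 0.0, 0.14] [-0.09, 0.0, 0.13] [-0.1, 0.0, 0.12] [-0.11, 0.0, 0.12]
[-0.12, 0.0, 0.11] [-0.13, 0.0, 0.1] [-0.14, 0.0, 0.09] [-0.15, 0.0, 0.07] [-0.15, 0.0, 0.06]
[-0.16, 0.0, 0.05] [-0.16, 0.0, 0.04] [-0.16, 0.0, 0.02] [-0.17, 0.0, 0.01] [-0.17, 0.0, -0.0]
[-0.17, 0.0, -0.02] [-0.17, 0.0, -0.03] [-0.16, 0.0, -0.04] [-0.16, 0.0, -0.06] [-0.16, 0.0, -0.07]
[-0.15, 0.0, -0.08] [-0.14, 0.0, -0.1] [-0.14, 0.0, -0.11] [-0.13, 0.0, -0.12] [-0.12, 0.0, -0.13]
[-0.11, 0.0, -0.14] [-0.1, 0.0, -0.15] [-0.08, 0.0, -0.16] [-0.07, 0.0, -0.16] [-0.06, 0.0, -0.17]
[-0.04, 0.0, -0.18] twist/row 0.07354623542431661 [ 0.543 -0.124  0.24 ]
```

move_arm([
  {"grip":0,"linear":[0,-0.004,0.15],"twist":0.074},
  {"grip":0,"linear":[-0.02,-0.004,0.15],"twist":0.074},
  {"grip":0,"linear":[-0.03,-0.004,0.15],"twist":0.074},
  {"grip":0,"linear":[-0.04,-0.004,0.15],"twist":0.074},
  {"grip":0,"linear":[-0.05,-0.004,0.15],"twist":0.074},
])

```text
clock: 8.1
eef_pos: [-0.117, 0.466, 0.2501]
tool_rot: [0.448, -0.537, 0.547, -0.46]
ft_force: [0.5, 0.0, -0.5]
grip_width: 0.0853
```

move_arm([
  {"grip":0,"linear":[-0.07,-0.004,0.14],"twist":0.074},
  {"grip":0,"linear":[-0.08,-0.004,0.14],"twist":0.074},
  {"grip":0,"linear":[-0.09,-0.004,0.13],"twist":0.074},
  {"grip":0,"linear":[-0.1,-0.004,0.12],"twist":0.074},
  {"grip":0,"linear":[-0.11,-0.004,0.12],"twist":0.074},
])

```text
clock: 8.6
eef_pos: [0.0455, 0.4858, 0.2549]
tool_rot: [0.217, -0.667, 0.675, -0.23]
ft_force: [-0.2, 1.3, 1.1]
grip_width: 0.0858
```

move_arm([
  {"grip":0,"linear":[-0.12,-0.004,0.11],"twist":0.074},
  {"grip":0,"linear":[-0.13,-0.004,0.1],"twist":0.074},
  {"grip":0,"linear":[-0.14,-0.004,0.09],"twist":0.074},
  {"grip":0,"linear":[-0.15,-0.004,0.07],"twist":0.074},
  {"grip":0,"linear":[-0.15,-0.004,0.06],"twist":0.074},
])

```text
clock: 9.1
eef_pos: [0.2116, 0.4487, 0.2598]
tool_rot: [-0.045, -0.703, 0.709, 0.031]
ft_force: [1.3, -0.3, 1.0]
grip_width: 0.0855
```

move_arm([
  {"grip":0,"linear":[-0.16,-0.004,0.05],"twist":0.074},
  {"grip":0,"linear":[-0.16,-0.004,0.04],"twist":0.074},
  {"grip":0,"linear":[-0.16,-0.004,0.02],"twist":0.074},
  {"grip":0,"linear":[-0.17,-0.004,0.01],"twist":0.074},
  {"grip":0,"linear":[-0.17,-0.004,0],"twist":0.074},
])

```text
clock: 9.6
eef_pos: [0.358, 0.3571, 0.2646]
tool_rot: [-0.301, -0.641, 0.645, 0.287]
ft_force: [0.2, 0.3, -0.2]
grip_width: 0.0851
```

```bash
python3 go.py; python3 arc.py .543 -.124 .24 -130 16
```

```text
t 9.6 p [0.358  0.3571 0.2646] zyaw -139.13 tilt 1.22 j [ 0.8   0.24  0.09  1.42 -0.02 -1.49] F [ 0.2  0.3 -0.2] T [ 0.   -0.01  0.03] w 0.0851
tilt radial 0.002 tangential -0.021 xy [ 0.017 -0.013]
[-0.16, 0.01, -0.02] [-0.16, 0.01, -0.03] [-0.16, 0.01, -0.05] [-0.15, 0.01, -0.06] [-0.15, 0.01, -0.07]
[-0.14, 0.01, -0.08] [-0.14, 0.01, -0.1] [-0.13, 0.01, -0.11] [-0.12, 0.01, -0.12] [-0.11, 0.01, -0.13]
[-0.1, 0.01, -0.14] [-0.09, 0.01, -0.14] [-0.08, 0.01, -0.15] [-0.07, 0.01, -0.16] [-0.06, 0.01, -0.16]
[-0.04, 0.01, -0.17] twist/row 0.07090400086226964 [ 0.543 -0.124  0.24 ]
```

move_arm([
  {"grip":0,"linear":[-0.16,0.01,-0.02],"twist":0.0725},
  {"grip":0,"linear":[-0.16,0.01,-0.03],"twist":0.0725},
  {"grip":0,"linear":[-0.16,0.01,-0.05],"twist":0.0725},
  {"grip":0,"linear":[-0.15,0.01,-0.06],"twist":0.0725},
  {"grip":0,"linear":[-0.15,0.01,-0.07],"twist":0.0725},
])

```text
clock: 10.1
eef_pos: [0.4671, 0.2265, 0.2552]
tool_rot: [0.516, 0.49, -0.491, -0.502]
ft_force: [1.5, 0.8, 0.8]
grip_width: 0.0852
```

move_arm([
  {"grip":0,"linear":[-0.14,0,-0.08],"twist":0.0725},
  {"grip":0,"linear":[-0.14,0,-0.1],"twist":0.0725},
  {"grip":0,"linear":[-0.13,0,-0.11],"twist":0.0725},
  {"grip":0,"linear":[-0.12,0,-0.12],"twist":0.0725},
  {"grip":0,"linear":[-0.11,0,-0.13],"twist":0.0725},
])

```text
clock: 10.6
eef_pos: [0.5279, 0.0624, 0.2546]
tool_rot: [0.66, 0.27, -0.27, -0.647]
ft_force: [0.4, 0.4, 0.9]
grip_width: 0.0857
```

```bash
python3 go.py .5436 -.126 .235 88; python3 arc.py .5436 -.126 .235 -49 6;  python3 - <<'E'
from h import *
f=np.load('top.npz'); W=pts('top',f['d']); s=.64
x0,y0,x1,y1=[int(v*s) for v in (405,235,440,300)]; Q=W[y0:y1,x0:x1].reshape(-1,3); Q=Q[Q[:,2]>.162]; Q=Q[np.argsort(Q[:,0])]
print(len(Q),cv2.minAreaRect(Q[:,:2].astype(np.float32)*1000)); print(Q[::4].round(3).tolist())
E
```

```text
t 10.6 p [0.5279 0.0624 0.2546] zyaw 134.92 tilt 1.04 j [ 0.13  0.29  0.13  1.41 -0.02 -0.66] F [0.4 0.4 0.9] T [ 0.07 -0.03  0.  ] w 0.0857
now-frame shift [-0.609  0.115 -0.721]
frame-after-turn shift [ 0.112  0.098 -0.939]
twist 0.409
tilt radial 0.005 tangential -0.017 xy [ 0.007 -0.017]
[-0.08, 0.02, -0.13] [-0.07, 0.02, -0.14] [-0.06, 0.02, -0.15] [-0.05, 0.02, -0.15] [-0.03, 0.02, -0.16]
[-0.02, 0.02, -0.16] twist/row 0.07126761112310179 [ 0.5436 -0.126   0.235 ]
71 ((543.5096435546875, -128.10682678222656), (7.2022480964660645, 94.87771606445312), 87.62479400634766)
[[0.496, -0.123, 0.177], [0.5, -0.13, 0.171], [0.506, -0.13, 0.176], [0.509, -0.13, 0.178], [0.513, -0.123, 0.176], [0.52, -0.127, 0.174], [0.524, -0.131, 0.169], [0.527, -0.124, 0.174], [0.534, -0.128, 0.175], [0.537, -0.131, 0.173], [0.542, -0.125, 0.169], [0.548, -0.132, 0.168], [0.554, -0.132, 0.175], [0.561, -0.129, 0.172], [0.568, -0.132, 0.172], [0.575, -0.129, 0.171], [0.581, -0.133, 0.174], [0.589, -0.133, 0.169]]
```

move_arm([
  {"grip":0,"linear":[-0.08,0.02,-0.13],"twist":0.069},
  {"grip":0,"linear":[-0.07,0.02,-0.14],"twist":0.069},
  {"grip":0,"linear":[-0.06,0.02,-0.15],"twist":0.069},
  {"grip":0,"linear":[-0.05,0.02,-0.15],"twist":0.069},
  {"grip":0,"linear":[-0.03,0.02,-0.16],"twist":0.069},
])

```text
clock: 11.1
eef_pos: [0.5458, -0.1016, 0.2343]
tool_rot: [0.712, 0.023, -0.022, -0.701]
ft_force: [0.1, -0.7, -0.3]
grip_width: 0.0853
```

move_arm([
  {"grip":0,"linear":[-0.02,0,-0.16],"twist":0.069},
  {"grip":0,"linear":[0,0,0],"twist":0},
  {"grip":0,"linear":[0,0,0],"twist":0},
  {"grip":0,"linear":[0,0,0],"twist":0},
  {"grip":0,"linear":[0,0,0],"twist":0},
])

```text
clock: 11.6
eef_pos: [0.5418, -0.1379, 0.2313]
tool_rot: [0.712, -0.031, 0.029, -0.701]
ft_force: [0.8, 0.7, 0.7]
grip_width: 0.0852
```

```bash
python3 go.py .5435 -.128 .150 88
```

```text
t 11.6 p [ 0.5418 -0.1379  0.2313] zyaw 85.13 tilt 0.88 j [-0.24  0.36  0.17  1.38 -0.02 -0.16] F [0.8 0.7 0.7] T [0.01 0.04 0.01] w 0.0852
now-frame shift [0.005 0.406 0.056]
frame-after-turn shift [0.007 0.407 0.05 ]
twist -0.025
tilt radial 0.0 tangential -0.015 xy [-0.004 -0.015]
```

move_arm([
  {"grip":0,"linear":[0.004,0.13,0.025],"twist":-0.025},
  {"grip":0,"linear":[0,0.13,0.025],"twist":0},
  {"grip":0,"linear":[0,0.13,0],"twist":0},
  {"grip":0,"linear":[0,0,0],"twist":0},
  {"grip":0,"linear":[0,0,0],"twist":0},
])

```text
clock: 12.1
eef_pos: [0.5452, -0.1236, 0.1536]
tool_rot: [0.712, -0.007, 0.008, -0.702]
ft_force: [-0.0, 0.0, 0.4]
grip_width: 0.0851
```

```bash
python3 go.py .5435 -.128 .150 88; python3 - <<'E'
from h import *
im,d=cam('scene'); cv2.imwrite('pics/s2.png',cv2.resize(im[140:280,190:390],None,fx=4,fy=4,interpolation=cv2.INTER_CUBIC))
E
```

```text
t 12.1 p [ 0.5452 -0.1236  0.1536] zyaw 88.73 tilt 0.88 j [-0.21  0.4   0.02  1.19 -0.01 -0.19] F [-0.   0.   0.4] T [ 0.   -0.   -0.02] w 0.0851
now-frame shift [-0.008  0.018 -0.022]
frame-after-turn shift [-0.008  0.018 -0.022]
twist 0.006
tilt radial 0.005 tangential -0.015 xy [ 0.002 -0.015]
```

View pics/s2.png

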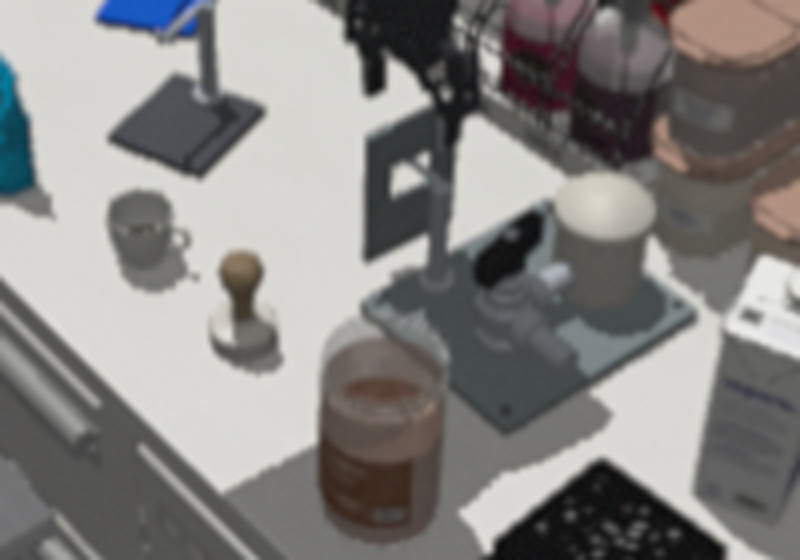

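In this crop the fingers straddle the plate's top edge at (420,110), with the plate hanging below them at (400,190). I'll close now.

move_arm([
  {"grip":1,"linear":[0,0.015,-0.02],"twist":0},
  {"grip":1,"linear":[0,0,0],"twist":0},
  {"grip":1,"linear":[0,0,0],"twist":0},
  {"grip":1,"linear":[0,0,0],"twist":0},
  {"grip":1,"linear":[0,0,0],"twist":0},
])

```text
clock: 12.65
eef_pos: [0.5479, -0.1285, 0.1554]
tool_rot: [0.713, -0.004, 0.011, -0.701]
ft_force: [0.0, 0.0, 0.2]
grip_width: 0.0122
```

```bash
python3 go.py .5435 -.128 .168 88
```

```text
t 12.65 p [ 0.5479 -0.1285  0.1554] zyaw 88.74 tilt 1.12 j [-0.22  0.4   0.02  1.18 -0.01 -0.2 ] F [0.  0.  0.2] T [0.05 0.01 0.03] w 0.0122
now-frame shift [-0.021 -0.063  0.001]
frame-after-turn shift [-0.022 -0.063  0.002]
twist 0.006
tilt radial 0.013 tangential -0.014 xy [ 0.01  -0.017]
```

move_arm([
  {"grip":1,"linear":[0,0,0],"twist":0},
  {"grip":1,"linear":[0,-0.04,0],"twist":0},
  {"grip":1,"linear":[0,-0.045,0],"twist":0},
  {"grip":1,"linear":[0,0,0],"twist":0},
  {"grip":1,"linear":[0,0,0],"twist":0},
])

```text
clock: 13.15
eef_pos: [0.5471, -0.1282, 0.1734]
tool_rot: [0.713, -0.005, 0.011, -0.701]
ft_force: [-0.3, -0.6, -2.7]
grip_width: 0.0067
```

```bash
python3 go.py .5435 -.128 .174 88
```

```text
t 13.15 p [ 0.5471 -0.1282  0.1734] zyaw 88.73 tilt 1.06 j [-0.22  0.38  0.05  1.23 -0.01 -0.2 ] F [-0.3 -0.6 -2.7] T [0.02 0.03 0.02] w 0.0067
now-frame shift [-0.018 -0.003  0.   ]
frame-after-turn shift [-0.018 -0.003  0.   ]
twist 0.006
tilt radial 0.011 tangential -0.014 xy [ 0.008 -0.017]
```

move_arm([
  {"grip":1,"linear":[0,0,0.05],"twist":0},
  {"grip":1,"linear":[0,0,0.1],"twist":0},
  {"grip":1,"linear":[0,0,0.15],"twist":0},
  {"grip":1,"linear":[0,0,0.15],"twist":0},
  {"grip":1,"linear":[0,-0.05,0.1],"twist":0},
])

```text
clock: 13.65
eef_pos: [0.5478, -0.0151, 0.179]
tool_rot: [0.713, -0.009, 0.011, -0.701]
ft_force: [0.1, -0.5, -2.4]
grip_width: 0.0063
```

```bash
python3 go.py; python3 - <<'E'
from h import *
f=np.load('top.npz'); im,d=f['im'],f['d']; W=pts('top',d); s=.64
x0,y0,x1,y1=[int(v*s) for v in (270,250,335,325)]; Q=W[y0:y1,x0:x1].reshape(-1,3); 
B=Q[(Q[:,2]>.112)&(Q[:,2]<.16)]
vx,vy,cx,cy=cv2.fitLine(B[:,:2].astype(np.float32),cv2.DIST_HUBER,0,.002,.01).ravel(); print('bar yaw',np.degrees(np.arctan2(vy,vx)),cx,cy)
u=np.array([vx,vy])*np.sign(vx); t=(B[:,:2]-[cx,cy])@u; n=(B[:,:2]-[cx,cy])@[-u[1],u[0]]
i=np.argsort(t)
for k in i[::4]: print((t[k]*1000).round(1),(n[k]*1000).round(1),(B[k,2]*1000).round(0),end=' | ')
im,d=cam('top'); cv2.imwrite('pics/t3.png',cv2.resize(im[110:220,150:350],None,fx=4,fy=4,interpolation=cv2.INTER_CUBIC))
E
```

```text
t 13.65 p [ 0.5478 -0.0151  0.179 ] zyaw 88.38 tilt 0.93 j [-0.02  0.36  0.03  1.24 -0.02  0.01] F [ 0.1 -0.5 -2.4] T [-0.03 -0.02  0.02] w 0.0063
tilt radial 0.004 tangential -0.016 xy [ 0.003 -0.016]
bar yaw 19.30263 0.5226104 0.15963094
-50.2 -0.6 139.0 | -42.7 -2.6 133.0 | -37.4 -0.4 128.0 | -30.8 0.1 134.0 | -26.9 -0.9 130.0 | -18.8 -2.8 122.0 | -15.7 -1.1 129.0 | -8.0 -0.3 129.0 | -0.1 -2.3 122.0 | 2.2 4.0 123.0 | 8.6 -3.2 133.0 | 15.5 2.3 127.0 | 21.4 -0.3 130.0 | 26.5 6.8 118.0 | 28.8 5.4 122.0 | 31.4 6.9 131.0 | 34.1 -0.2 122.0 | 36.4 6.1 123.0 |
```

View pics/t3.png

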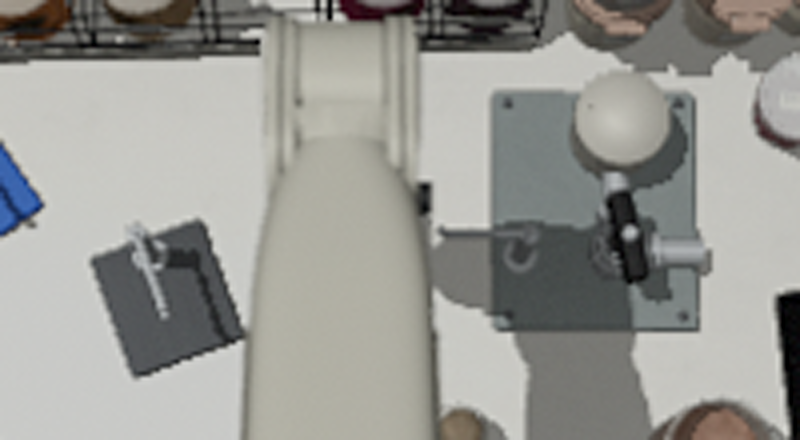

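The lock-out hook's bar at (490,233) is now empty, and the plate is in the grip under the forearm. The parking hook's bar runs from (150,250) to its tip at (165,315).

```bash
python3 arc.py .4775 .037 .178 110.9 13
```

```text
[-0.03, 0.0, 0.02] [-0.02, 0.0, 0.02] [-0.02, 0.0, 0.03] [-0.02, 0.0, 0.03] [-0.01, 0.0, 0.03]
[-0.01, 0.0, 0.03] [-0.0, 0.0, 0.03] [0.0, 0.0, 0.03] [0.01, 0.0, 0.03] [0.01, 0.0, 0.03]
[0.01, 0.0, 0.03] [0.02, 0.0, 0.03] [0.02, 0.0, 0.02] twist/row -0.07444500540237352 [0.4775 0.037  0.178 ]
```

move_arm([
  {"grip":1,"linear":[-0.03,0,0.02],"twist":-0.074},
  {"grip":1,"linear":[-0.02,0,0.02],"twist":-0.074},
  {"grip":1,"linear":[-0.02,0,0.03],"twist":-0.074},
  {"grip":1,"linear":[-0.02,0,0.03],"twist":-0.074},
  {"grip":1,"linear":[-0.01,0,0.03],"twist":-0.074},
])

```text
clock: 14.2
eef_pos: [0.5212, 0.0137, 0.1805]
tool_rot: [0.666, 0.252, -0.251, -0.656]
ft_force: [0.1, 0.6, -2.3]
grip_width: 0.0065
```

move_arm([
  {"grip":1,"linear":[-0.01,0,0.03],"twist":-0.074},
  {"grip":1,"linear":[0,0,0.03],"twist":-0.074},
  {"grip":1,"linear":[0,0,0.03],"twist":-0.074},
  {"grip":1,"linear":[0.01,0,0.03],"twist":-0.074},
  {"grip":1,"linear":[0.01,0,0.03],"twist":-0.074},
])

```text
clock: 14.7
eef_pos: [0.4931, 0.0349, 0.179]
tool_rot: [0.527, 0.475, -0.477, -0.519]
ft_force: [0.1, 1.0, -1.8]
grip_width: 0.0063
```

move_arm([
  {"grip":1,"linear":[0.01,0,0.03],"twist":-0.074},
  {"grip":1,"linear":[0.02,0,0.03],"twist":-0.074},
  {"grip":1,"linear":[0.02,0,0.02],"twist":-0.074},
  {"grip":1,"linear":[0,0,0],"twist":0},
  {"grip":1,"linear":[0,0,0],"twist":0},
])

```text
clock: 15.2
eef_pos: [0.4736, 0.0472, 0.1781]
tool_rot: [-0.407, -0.578, 0.583, 0.401]
ft_force: [-0.1, 0.4, -2.2]
grip_width: 0.0066
```

```bash
python3 go.py .449 .133 .175 199.3
```

```text
t 15.2 p [0.4736 0.0472 0.1781] zyaw -159.66 tilt 0.57 j [ 0.11  0.22 -0.16  1.19 -0.01 -1.82] F [-0.1  0.4 -2.2] T [ 0.02 -0.02  0.01] w 0.0066
now-frame shift [ 0.445  0.011 -0.034]
frame-after-turn shift [ 0.446  0.016 -0.026]
twist 0.009
tilt radial 0.002 tangential -0.01 xy [ 0.003 -0.009]
```

move_arm([
  {"grip":1,"linear":[0.1,0.003,-0.01],"twist":0.009},
  {"grip":1,"linear":[0.17,0.003,-0.01],"twist":0},
  {"grip":1,"linear":[0.14,0.003,-0.01],"twist":0},
  {"grip":1,"linear":[0.05,0,0],"twist":0},
  {"grip":1,"linear":[0,0,0],"twist":0},
])

```text
clock: 15.7
eef_pos: [0.4501, 0.1381, 0.1752]
tool_rot: [-0.417, -0.572, 0.575, 0.41]
ft_force: [1.2, -0.1, -2.0]
grip_width: 0.0064
```

```bash
python3 go.py .507 .158 .174 199.3;python3 - <<'E'
from h import *
im,d=cam('scene'); cv2.imwrite('pics/s4.png',cv2.resize(im[110:230,170:330],None,fx=5,fy=5,interpolation=cv2.INTER_CUBIC))
im,d=cam('top'); cv2.imwrite('pics/t4.png',cv2.resize(im[130:250,140:300],None,fx=5,fy=5,interpolation=cv2.INTER_CUBIC))
E
```

```text
t 15.7 p [0.4501 0.1381 0.1752] zyaw -161.62 tilt 0.63 j [ 0.3   0.22 -0.18  1.18 -0.01 -1.59] F [ 1.2 -0.1 -2. ] T [-0.01 -0.04  0.01] w 0.0064
now-frame shift [ 0.005  0.007 -0.301]
frame-after-turn shift [ 0.     0.006 -0.301]
twist -0.008
tilt radial 0.002 tangential -0.011 xy [ 0.005 -0.01 ]
```

View pics/s4.png

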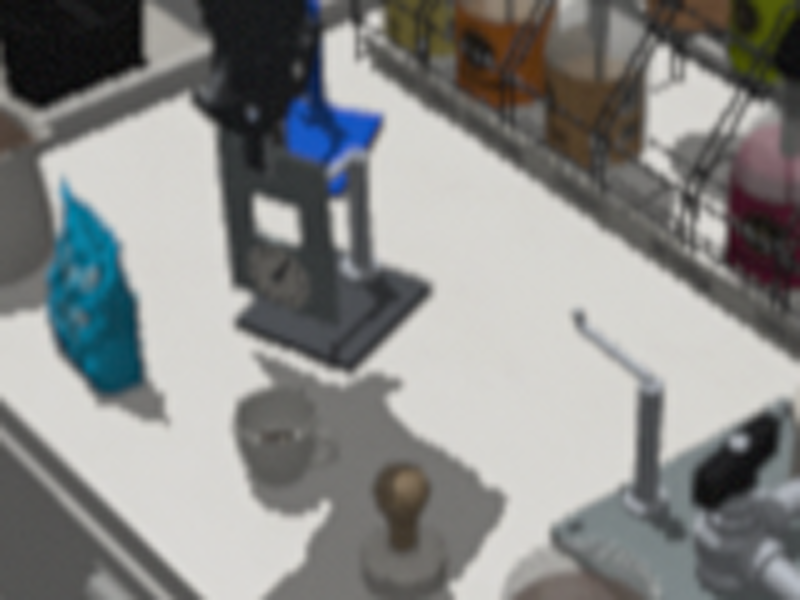

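The scene crop shows the plate upright in the gripper, its dial at (280,275) facing outward. It stands in front of the parking post at (355,210), so I'll slide it on.

move_arm([
  {"grip":1,"linear":[0,0.002,-0.06],"twist":-0.008},
  {"grip":1,"linear":[0,0,-0.08],"twist":0},
  {"grip":1,"linear":[0,0,-0.08],"twist":0},
  {"grip":1,"linear":[0,0,-0.06],"twist":0},
  {"grip":1,"linear":[0,0,0],"twist":0},
])

```text
clock: 16.3
eef_pos: [0.5105, 0.1512, 0.175]
tool_rot: [-0.416, -0.574, 0.577, 0.407]
ft_force: [0.1, -0.2, -2.0]
grip_width: 0.0064
```

```bash
python3 go.py .507 .158 .155 199.3
```

```text
t 16.3 p [0.5105 0.1512 0.175 ] zyaw -161.16 tilt 0.82 j [ 0.3   0.33 -0.02  1.21 -0.01 -1.6 ] F [ 0.1 -0.2 -2. ] T [-0.02  0.03  0.02] w 0.0064
now-frame shift [0.039 0.099 0.006]
frame-after-turn shift [0.038 0.1   0.005]
twist -0.004
tilt radial 0.005 tangential -0.013 xy [ 0.009 -0.011]
```

move_arm([
  {"grip":1,"linear":[0.038,0,0],"twist":0},
  {"grip":1,"linear":[0,0.04,0],"twist":0},
  {"grip":1,"linear":[0,0.04,0],"twist":0},
  {"grip":1,"linear":[0,0.01,0],"twist":0},
  {"grip":1,"linear":[0,0,0],"twist":0},
])

```text
clock: 16.8
eef_pos: [0.508, 0.1569, 0.1555]
tool_rot: [-0.417, -0.573, 0.576, 0.407]
ft_force: [0.8, -0.3, 3.4]
grip_width: 0.0067
```

```bash
python3 go.py .507 .158 .155 199.3
```

```text
t 16.8 p [0.508  0.1569 0.1555] zyaw -161.29 tilt 0.83 j [ 0.31  0.34 -0.06  1.17 -0.01 -1.59] F [ 0.8 -0.3  3.4] T [ 0.04 -0.08 -0.  ] w 0.0067
now-frame shift [0.007 0.002 0.003]
frame-after-turn shift [0.007 0.002 0.003]
twist -0.005
tilt radial 0.005 tangential -0.014 xy [ 0.009 -0.012]
```

move_arm([
  {"grip":0,"linear":[0,0,0],"twist":0},
  {"grip":0,"linear":[0,0,0],"twist":0},
  {"grip":0,"linear":[0,0,0],"twist":0},
  {"grip":0,"linear":[0,0,0],"twist":0},
  {"grip":0,"linear":[0,0,0],"twist":0},
])

```text
clock: 17.3
eef_pos: [0.5081, 0.157, 0.1566]
tool_rot: [-0.417, -0.574, 0.576, 0.407]
ft_force: [-0.3, -0.5, 0.3]
grip_width: 0.0783
```

move_arm([
  {"grip":0,"linear":[0,-0.08,0],"twist":0},
  {"grip":0,"linear":[0,-0.15,0],"twist":0},
  {"grip":0,"linear":[0,-0.2,0],"twist":0},
  {"grip":0,"linear":[0,0,0],"twist":0},
  {"grip":0,"linear":[0,0,0],"twist":0},
])

```text
clock: 17.8
eef_pos: [0.5063, 0.1577, 0.2443]
tool_rot: [-0.417, -0.573, 0.577, 0.407]
ft_force: [-0.5, -0.7, -0.6]
grip_width: 0.0852
```

```bash
python3 go.py .539 -.254 .22 -78.6;python3 - <<'E'
from h import *
im,d=cam('scene'); cv2.imwrite('pics/s5.png',cv2.resize(im[110:230,170:330],None,fx=5,fy=5,interpolation=cv2.INTER_CUBIC))
im,d=cam('top'); cv2.imwrite('pics/t5.png',cv2.resize(im[130:250,140:300],None,fx=5,fy=5,interpolation=cv2.INTER_CUBIC))
E
python3 arc.py .539 -.254 .22 -277.5 34
```

```text
t 17.8 p [0.5063 0.1577 0.2443] zyaw -161.29 tilt 0.82 j [ 0.31  0.29  0.11  1.38 -0.01 -1.59] F [-0.5 -0.7 -0.6] T [-0.   -0.04 -0.  ] w 0.0852
now-frame shift [-2.     0.148  0.506]
frame-after-turn shift [0.247 0.121 2.05 ]
twist -0.722
tilt radial 0.003 tangential -0.014 xy [ 0.007 -0.012]
[-0.06, 0.0, -0.01] [-0.06, 0.0, -0.01] [-0.06, 0.0, -0.02] [-0.05, 0.0, -0.03] [-0.05, 0.0, -0.03]
[-0.04, 0.0, -0.04] [-0.04, 0.0, -0.05] [-0.03, 0.0, -0.05] [-0.03, 0.0, -0.05] [-0.02, 0.0, -0.06]
[-0.01, 0.0, -0.06] [-0.01, 0.0, -0.06] [-0.0, 0.0, -0.06] [0.01, 0.0, -0.06] [0.01, 0.0, -0.06]
[0.02, 0.0, -0.06] [0.03, 0.0, -0.06] [0.04, 0.0, -0.05] [0.04, 0.0, -0.05] [0.05, 0.0, -0.04]
[0.05, 0.0, -0.04] [0.06, 0.0, -0.03] [0.06, 0.0, -0.02] [0.06, 0.0, -0.02] [0.06, 0.0, -0.01]
[0.06, 0.0, -0.0] [0.06, 0.0, 0.01] [0.06, 0.0, 0.01] [0.06, 0.0, 0.02] [0.06, 0.0, 0.03]
[0.05, 0.0, 0.04] [0.05, 0.0, 0.04] [0.04, 0.0, 0.05] [0.04, 0.0, 0.05] twist/row 0.07122483344535682 [ 0.539 -0.254  0.22 ]
```

View pics/s5.png

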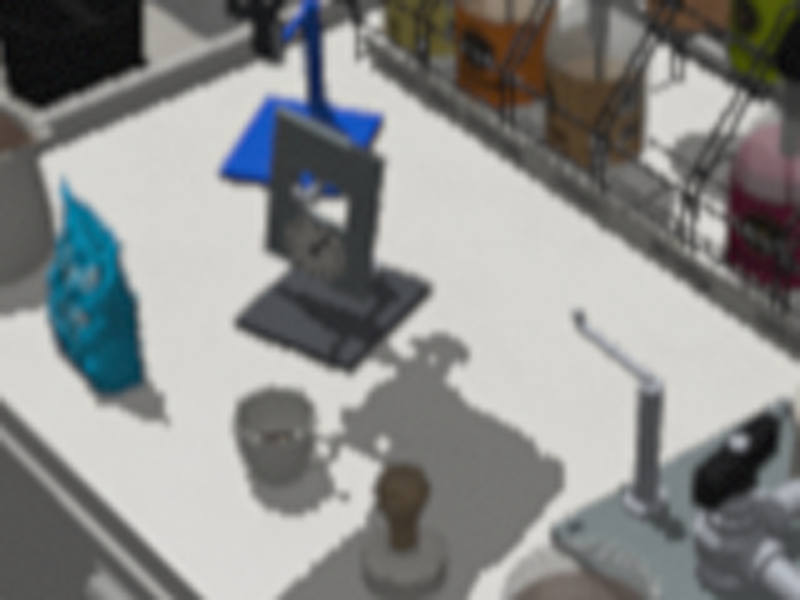

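The scene crop shows the plate hanging on the parking hook, dial outward at (320,245), with the hook tip poking through the slot at (312,188). Next I'll go to the valve.

move_arm([
  {"grip":0,"linear":[-0.06,0,-0.01],"twist":0.072},
  {"grip":0,"linear":[-0.06,0,-0.01],"twist":0.072},
  {"grip":0,"linear":[-0.06,0,-0.02],"twist":0.072},
  {"grip":0,"linear":[-0.05,0,-0.03],"twist":0.072},
  {"grip":0,"linear":[-0.05,0,-0.03],"twist":0.072},
])

```text
clock: 18.4
eef_pos: [0.5254, 0.1007, 0.2382]
tool_rot: [0.596, 0.381, -0.389, -0.589]
ft_force: [-0.0, 0.0, 0.2]
grip_width: 0.0855
```

move_arm([
  {"grip":0,"linear":[-0.04,0,-0.04],"twist":0.072},
  {"grip":0,"linear":[-0.04,0,-0.05],"twist":0.072},
  {"grip":0,"linear":[-0.03,0,-0.05],"twist":0.072},
  {"grip":0,"linear":[-0.03,0,-0.05],"twist":0.072},
  {"grip":0,"linear":[-0.02,0,-0.06],"twist":0.072},
])

```text
clock: 18.9
eef_pos: [0.5389, 0.0402, 0.231]
tool_rot: [0.697, 0.134, -0.149, -0.688]
ft_force: [0.9, 0.6, -0.2]
grip_width: 0.0853
```

move_arm([
  {"grip":0,"linear":[-0.01,0,-0.06],"twist":0.072},
  {"grip":0,"linear":[-0.01,0,-0.06],"twist":0.072},
  {"grip":0,"linear":[0,0,-0.06],"twist":0.072},
  {"grip":0,"linear":[0.01,0,-0.06],"twist":0.072},
  {"grip":0,"linear":[0.01,0,-0.06],"twist":0.072},
])

```text
clock: 19.4
eef_pos: [0.5416, -0.0226, 0.2239]
tool_rot: [0.704, -0.132, 0.112, -0.689]
ft_force: [0.2, -0.1, -0.4]
grip_width: 0.0853
```

move_arm([
  {"grip":0,"linear":[0.02,0,-0.06],"twist":0.072},
  {"grip":0,"linear":[0.03,0,-0.06],"twist":0.072},
  {"grip":0,"linear":[0.04,0,-0.05],"twist":0.072},
  {"grip":0,"linear":[0.04,0,-0.05],"twist":0.072},
  {"grip":0,"linear":[0.05,0,-0.04],"twist":0.072},
])

```text
clock: 19.9
eef_pos: [0.5349, -0.0893, 0.2171]
tool_rot: [0.616, -0.38, 0.357, -0.59]
ft_force: [0.6, 0.2, 0.1]
grip_width: 0.0851
```

```bash
python3 go.py .539 -.254 .22 -78.6; python3 arc.py .539 -.254 .22 -114.5 14
```

```text
t 19.9 p [ 0.5349 -0.0893  0.2171] zyaw 27.16 tilt 2.79 j [-0.15  0.37  0.14  1.39 -0.02  0.94] F [0.6 0.2 0.1] T [ 0.04 -0.07 -0.04] w 0.0851
now-frame shift [ 0.742 -0.003 -0.358]
frame-after-turn shift [ 0.143 -0.014  0.811]
twist 0.923
tilt radial -0.043 tangential -0.022 xy [-0.046 -0.015]
[0.05, -0.0, -0.02] [0.06, -0.0, -0.01] [0.06, -0.0, -0.0] [0.06, -0.0, 0.0] [0.06, -0.0, 0.01]
[0.06, -0.0, 0.02] [0.05, -0.0, 0.02] [0.05, -0.0, 0.03] [0.05, -0.0, 0.04] [0.04, -0.0, 0.04]
[0.04, -0.0, 0.05] [0.03, -0.0, 0.05] [0.03, -0.0, 0.06] [0.02, -0.0, 0.06] twist/row 0.07137149976905384 [ 0.539 -0.254  0.22 ]
```

move_arm([
  {"grip":0,"linear":[0.05,-0.008,-0.02],"twist":0.072},
  {"grip":0,"linear":[0.06,-0.008,-0.01],"twist":0.072},
  {"grip":0,"linear":[0.06,-0.008,0],"twist":0.072},
  {"grip":0,"linear":[0.06,-0.008,0],"twist":0.072},
  {"grip":0,"linear":[0.06,-0.008,0.01],"twist":0.072},
])

```text
clock: 20.4
eef_pos: [0.5368, -0.1497, 0.2178]
tool_rot: [-0.446, 0.573, -0.554, 0.407]
ft_force: [0.9, -0.1, 0.9]
grip_width: 0.0856
```

move_arm([
  {"grip":0,"linear":[0.06,-0.008,0.02],"twist":0.072},
  {"grip":0,"linear":[0.05,-0.008,0.02],"twist":0.072},
  {"grip":0,"linear":[0.05,-0.008,0.03],"twist":0.072},
  {"grip":0,"linear":[0.05,-0.008,0.04],"twist":0.072},
  {"grip":0,"linear":[0.04,-0.008,0.04],"twist":0.072},
])

```text
clock: 20.9
eef_pos: [0.5316, -0.2102, 0.2186]
tool_rot: [-0.216, 0.685, -0.676, 0.164]
ft_force: [0.1, -0.1, -0.4]
grip_width: 0.0855
```

```bash
python3 go.py .539 -.254 .2 -78.6; python3 arc.py .539 -.254 .2 -30 4;python3 - <<'E'
from h import *
for n in('top','scene'):
    im,d=cam(n); W=pts(n,d); g=im.max(2); m=(W[...,2]>.122)&(W[...,2]<.145)&(np.hypot(W[...,0]-.539,W[...,1]+.254)<.047)&(g<60); P=W[m]
    print(n,m.sum(),P[:,2].max() if len(P) else 0,cv2.minAreaRect(P[:,:2].astype(np.float32)*1000) if len(P)>3 else '')
    if n=='top': P0=W[150:170,170:215]
# plate
W=pts('scene',np.load('scene.npz')['d']); Q=W.reshape(-1,3); Q=Q[(np.hypot(Q[:,0]-.51,Q[:,1]-.155)<.06)&(Q[:,2]>.145)]
print('plate pts',len(Q),Q.mean(0),Q[:,2].max())
E
```

```text
t 20.9 p [ 0.5316 -0.2102  0.2186] zyaw -58.87 tilt 4.29 j [-0.36  0.45  0.26  1.45 -0.03  2.24] F [ 0.1 -0.1 -0.4] T [-0.03 -0.04 -0.  ] w 0.0855
now-frame shift [0.076 0.091 0.209]
frame-after-turn shift [0.007 0.093 0.222]
twist 0.172
tilt radial -0.067 tangential -0.033 xy [-0.075 -0.007]
[0.02, 0.02, 0.05] [0.01, 0.02, 0.05] [0.01, 0.02, 0.06] [0.0, 0.02, 0.06] twist/row 0.06544984694978735 [ 0.539 -0.254  0.2  ]
top 0 0 
scene 82 0.13693350942932334 ((535.5458374023438, -256.67401123046875), (73.61341857910156, 16.23546600341797), 8.184164047241211)
plate pts 177 [0.50795196 0.14964566 0.16341303] 0.1835737635626149
```

move_arm([
  {"grip":0,"linear":[0.02,0.01,0.05],"twist":0.057},
  {"grip":0,"linear":[0.01,0.01,0.05],"twist":0.057},
  {"grip":0,"linear":[0.01,0.01,0.06],"twist":0.057},
  {"grip":0,"linear":[0,0.01,0.04],"twist":0},
  {"grip":0,"linear":[0,0,0],"twist":0},
])

```text
clock: 21.5
eef_pos: [0.5374, -0.2491, 0.2055]
tool_rot: [-0.104, 0.705, -0.7, 0.047]
ft_force: [0.3, -0.0, 0.1]
grip_width: 0.0856
```

```bash
python3 go.py .5375 -.254 .106 -78.6; python3 - <<'E'
from h import *
im,d=cam('scene'); cv2.imwrite('pics/s6.png',cv2.resize(im[130:250,260:400],None,fx=5,fy=5,interpolation=cv2.INTER_CUBIC))
E
```

```text
t 21.5 p [ 0.5374 -0.2491  0.2055] zyaw -77.71 tilt 4.65 j [-0.42  0.5   0.31  1.46 -0.04  2.51] F [ 0.3 -0.   0.1] T [ 0.02 -0.14 -0.03] w 0.0856
now-frame shift [-0.035  0.496  0.031]
frame-after-turn shift [0.004 0.498 0.024]
twist 0.008
tilt radial -0.073 tangential -0.035 xy [-0.081 -0.003]
```

View pics/s6.png

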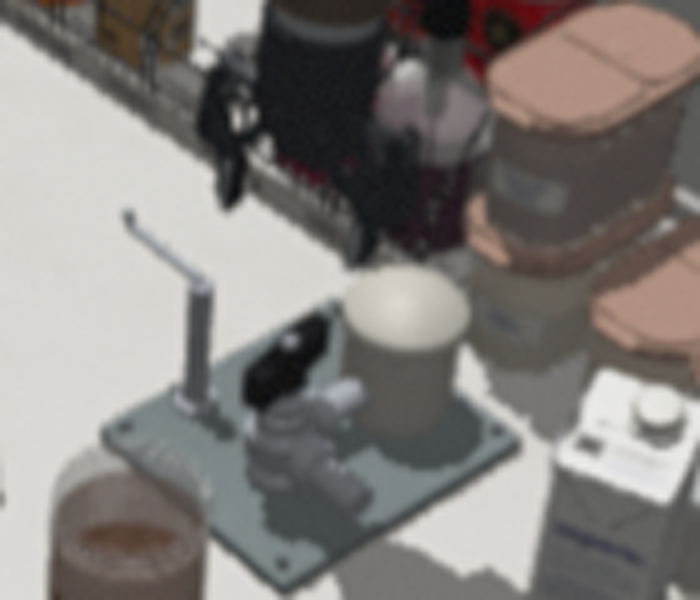

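The open fingers, at (230,170) and (365,220), straddle the knob at (290,360) from above. I'll descend and grip.

move_arm([
  {"grip":0,"linear":[-0.012,0.16,0.01],"twist":0.008},
  {"grip":0,"linear":[-0.012,0.16,0.01],"twist":0},
  {"grip":0,"linear":[-0.012,0.14,0.01],"twist":0},
  {"grip":0,"linear":[0,0.03,0],"twist":0},
  {"grip":0,"linear":[0,0,0],"twist":0},
])

```text
clock: 22.05
eef_pos: [0.5391, -0.2503, 0.1066]
tool_rot: [-0.103, 0.705, -0.701, 0.048]
ft_force: [0.1, 0.5, -0.8]
grip_width: 0.0854
```

```bash
python3 go.py .5375 -.254 .106 -78.6
```

```text
t 22.05 p [ 0.5391 -0.2503  0.1066] zyaw -77.8 tilt 4.44 j [-0.42  0.56  0.15  1.23 -0.03  2.51] F [ 0.1  0.5 -0.8] T [ 0.02 -0.07 -0.03] w 0.0854
now-frame shift [0.012 0.004 0.016]
frame-after-turn shift [0.012 0.003 0.016]
twist 0.007
tilt radial -0.07 tangential -0.034 xy [-0.077 -0.003]
```

move_arm([
  {"grip":1,"linear":[0.008,0,0.016],"twist":0.004},
  {"grip":1,"linear":[0,0,0],"twist":0},
  {"grip":1,"linear":[0,0,0],"twist":0},
  {"grip":1,"linear":[0,0,0],"twist":0},
  {"grip":1,"linear":[0,0,0],"twist":0},
])

```text
clock: 22.55
eef_pos: [0.5406, -0.2525, 0.1128]
tool_rot: [-0.098, 0.705, -0.701, 0.049]
ft_force: [-1.9, 6.4, -3.4]
grip_width: 0.0187
```

move_arm([
  {"grip":1,"linear":[0,0,0],"twist":-0.03},
  {"grip":1,"linear":[0,-0.004,0],"twist":-0.06},
  {"grip":1,"linear":[0,-0.004,0],"twist":-0.06},
  {"grip":1,"linear":[0,-0.004,0],"twist":-0.06},
  {"grip":1,"linear":[0,0,0],"twist":0},
])

```text
clock: 23.05
eef_pos: [0.5407, -0.2524, 0.1154]
tool_rot: [-0.247, 0.677, -0.664, 0.199]
ft_force: [-0.9, 2.2, -1.9]
grip_width: 0.0186
```

```bash
python3 go.py .5375 -.254 .106 -78.6
```

```text
t 23.05 p [ 0.5407 -0.2524  0.1154] zyaw -53.21 tilt 4.04 j [-0.42  0.55  0.16  1.24 -0.03  2.08] F [-0.9  2.2 -1.9] T [-0.4  -0.34  0.08] w 0.0186
now-frame shift [ 0.015  0.048 -0.001]
frame-after-turn shift [0.017 0.047 0.005]
twist 0.222
tilt radial -0.063 tangential -0.032 xy [-0.07  -0.004]
```

move_arm([
  {"grip":1,"linear":[0,-0.003,0],"twist":-0.07},
  {"grip":1,"linear":[0,-0.003,0],"twist":-0.07},
  {"grip":1,"linear":[0,-0.003,0],"twist":-0.07},
  {"grip":1,"linear":[0,-0.003,0],"twist":-0.07},
  {"grip":1,"linear":[0,-0.003,0],"twist":-0.07},
])

```text
clock: 23.55
eef_pos: [0.5404, -0.2518, 0.1195]
tool_rot: [-0.463, 0.565, -0.536, 0.422]
ft_force: [-2.6, 1.0, 1.2]
grip_width: 0.0189
```

```bash
python3 go.py .5375 -.254 .106 -78.6
```

```text
t 23.55 p [ 0.5404 -0.2518  0.1195] zyaw -12.43 tilt 4.06 j [-0.42  0.54  0.16  1.25 -0.03  1.37] F [-2.6  1.   1.2] T [-0.22 -0.35 -0.23] w 0.0189
now-frame shift [ 0.012  0.068 -0.007]
frame-after-turn shift [0.017 0.067 0.008]
twist 0.577
tilt radial -0.063 tangential -0.033 xy [-0.071 -0.004]
```

move_arm([
  {"grip":1,"linear":[0,-0.003,0],"twist":-0.07},
  {"grip":1,"linear":[0,-0.003,0],"twist":-0.07},
  {"grip":1,"linear":[0,-0.003,0],"twist":-0.07},
  {"grip":1,"linear":[0,-0.003,0],"twist":-0.07},
  {"grip":1,"linear":[0,-0.003,0],"twist":-0.07},
])

```text
clock: 24.05
eef_pos: [0.5395, -0.2512, 0.1238]
tool_rot: [0.621, -0.382, 0.341, -0.593]
ft_force: [-3.2, 1.7, -0.9]
grip_width: 0.0183
```

move_arm([
  {"grip":1,"linear":[0,-0.003,0],"twist":-0.07},
  {"grip":1,"linear":[0,-0.003,0],"twist":-0.07},
  {"grip":1,"linear":[0,-0.003,0],"twist":-0.07},
  {"grip":1,"linear":[0,-0.003,0],"twist":-0.07},
  {"grip":1,"linear":[0,-0.003,0],"twist":-0.07},
])

```text
clock: 24.55
eef_pos: [0.5384, -0.2517, 0.1281]
tool_rot: [0.7, -0.152, 0.103, -0.69]
ft_force: [-3.5, 3.2, -0.2]
grip_width: 0.0186
```

move_arm([
  {"grip":1,"linear":[0,-0.003,0],"twist":-0.07},
  {"grip":1,"linear":[0,-0.003,0],"twist":-0.07},
  {"grip":1,"linear":[0,-0.003,0],"twist":-0.07},
  {"grip":1,"linear":[0,-0.003,0],"twist":-0.05},
  {"grip":1,"linear":[0,0,0],"twist":0},
])

```text
clock: 25.05
eef_pos: [0.5383, -0.2529, 0.1314]
tool_rot: [-0.703, -0.033, 0.082, 0.705]
ft_force: [-1.4, 0.9, -2.4]
grip_width: 0.0186
```

```bash
python3 go.py .5375 -.254 .106 114.7
```

```text
t 25.05 p [ 0.5383 -0.2529  0.1314] zyaw 99.33 tilt 3.97 j [-0.42  0.53  0.17  1.27 -0.03 -0.59] F [-1.4  0.9 -2.4] T [-0.09 -0.53  0.14] w 0.0186
now-frame shift [ 0.004  0.127 -0.006]
frame-after-turn shift [-0.006  0.127 -0.003]
twist -0.134
tilt radial -0.062 tangential -0.031 xy [-0.069 -0.003]
```

move_arm([
  {"grip":1,"linear":[0,-0.002,0],"twist":-0.05},
  {"grip":1,"linear":[0,-0.002,0],"twist":-0.05},
  {"grip":1,"linear":[0,-0.002,0],"twist":-0.04},
  {"grip":1,"linear":[0,0,0],"twist":-0.03},
  {"grip":1,"linear":[0,0,0],"twist":-0.03},
])

```text
clock: 25.55
eef_pos: [0.5381, -0.2537, 0.1333]
tool_rot: [-0.675, -0.168, 0.215, 0.686]
ft_force: [-1.5, 1.1, -1.8]
grip_width: 0.0189
```

```bash
python3 go.py .5375 -.254 .106 114.7
```

```text
t 25.55 p [ 0.5381 -0.2537  0.1333] zyaw 121.4 tilt 3.91 j [-0.42  0.53  0.18  1.28 -0.03 -0.97] F [-1.5  1.1 -1.8] T [-0.03 -0.12 -1.6 ] w 0.0189
now-frame shift [ 0.005  0.136 -0.004]
frame-after-turn shift [-0.003  0.137 -0.   ]
twist 0.058
tilt radial -0.061 tangential -0.031 xy [-0.068 -0.003]
```

move_arm([
  {"grip":1,"linear":[0,0,0],"twist":-0.03},
  {"grip":1,"linear":[0,0,0],"twist":-0.03},
  {"grip":1,"linear":[0,0,0],"twist":-0.01},
  {"grip":1,"linear":[0,0,0],"twist":0},
  {"grip":1,"linear":[0,0,0],"twist":0.02},
])

```text
clock: 26.05
eef_pos: [0.5381, -0.2538, 0.1335]
tool_rot: [-0.667, -0.189, 0.233, 0.682]
ft_force: [-0.9, 2.0, -1.7]
grip_width: 0.0184
```

move_arm([
  {"grip":1,"linear":[0,0.005,0],"twist":0.07},
  {"grip":1,"linear":[0,0.005,0],"twist":0.07},
  {"grip":1,"linear":[0,0.005,0],"twist":0.07},
  {"grip":1,"linear":[0,0.005,0],"twist":0.07},
  {"grip":1,"linear":[0,0.005,0],"twist":0.07},
])

```text
clock: 26.55
eef_pos: [0.5374, -0.2518, 0.1298]
tool_rot: [0.706, -0.062, 0.015, -0.705]
ft_force: [-0.1, 0.4, -0.7]
grip_width: 0.0186
```

move_arm([
  {"grip":1,"linear":[0,0.005,0],"twist":0.07},
  {"grip":1,"linear":[0,0.005,0],"twist":0.07},
  {"grip":1,"linear":[0,0.005,0],"twist":0.07},
  {"grip":1,"linear":[0,0.005,0],"twist":0.07},
  {"grip":1,"linear":[0,0,0],"twist":0},
])

```text
clock: 27.05
eef_pos: [0.5381, -0.25, 0.1263]
tool_rot: [0.674, -0.257, 0.212, -0.66]
ft_force: [-1.4, -3.0, -3.2]
grip_width: 0.0187
```

```bash
python3 go.py .5375 -.254 .106 30
```

```text
t 27.05 p [ 0.5381 -0.25    0.1263] zyaw 51.34 tilt 3.79 j [-0.42  0.53  0.16  1.26 -0.03  0.25] F [-1.4 -3.  -3.2] T [ 0.13 -0.32 -0.06] w 0.0187
now-frame shift [ 0.015  0.102 -0.013]
frame-after-turn shift [ 0.016  0.102 -0.013]
twist 0.186
tilt radial -0.061 tangential -0.026 xy [-0.066  0.002]
```

move_arm([
  {"grip":1,"linear":[0,0.005,0],"twist":0.065},
  {"grip":1,"linear":[0,0.005,0],"twist":0.065},
  {"grip":1,"linear":[0,0.005,0],"twist":0.06},
  {"grip":1,"linear":[0,0,0],"twist":0},
  {"grip":1,"linear":[0,0,0],"twist":0},
])

```text
clock: 27.55
eef_pos: [0.5391, -0.2493, 0.1241]
tool_rot: [0.623, -0.373, 0.333, -0.602]
ft_force: [-1.9, 0.0, -1.6]
grip_width: 0.0186
```

move_arm([
  {"grip":0,"linear":[0,0,0],"twist":0},
  {"grip":0,"linear":[0,0,0],"twist":0},
  {"grip":0,"linear":[0,0,0],"twist":0},
  {"grip":0,"linear":[0,0,0],"twist":0},
  {"grip":0,"linear":[0,0,0],"twist":0},
])

```text
clock: 28.05
eef_pos: [0.5394, -0.2497, 0.1252]
tool_rot: [0.625, -0.369, 0.33, -0.603]
ft_force: [1.2, 0.1, -0.4]
grip_width: 0.0853
```

```bash
python3 go.py .5381 -.25 .25 31
```

```text
t 28.05 p [ 0.5394 -0.2497  0.1252] zyaw 30.71 tilt 3.64 j [-0.42  0.53  0.16  1.25 -0.03  0.62] F [ 1.2  0.1 -0.4] T [ 0.   -0.06 -0.01] w 0.0853
now-frame shift [-0.022 -0.622 -0.04 ]
frame-after-turn shift [-0.002 -0.624 -0.006]
twist -0.003
tilt radial -0.058 tangential -0.026 xy [-0.063 -0.   ]
```

move_arm([
  {"grip":0,"linear":[-0.004,-0.1,-0.006],"twist":0},
  {"grip":0,"linear":[-0.008,-0.2,-0.012],"twist":0},
  {"grip":0,"linear":[-0.008,-0.2,-0.012],"twist":0},
  {"grip":0,"linear":[-0.008,-0.2,-0.012],"twist":0},
  {"grip":0,"linear":[0,0,0],"twist":0},
])

```text
clock: 28.55
eef_pos: [0.5371, -0.2483, 0.2688]
tool_rot: [0.626, -0.37, 0.328, -0.603]
ft_force: [1.1, 0.1, 0.5]
grip_width: 0.0853
```

move_arm([
  {"grip":0,"linear":[0,0,0.2],"twist":0},
  {"grip":0,"linear":[0,0,0.2],"twist":0},
  {"grip":0,"linear":[0,0,0.2],"twist":0},
  {"grip":0,"linear":[0,0,0],"twist":0},
  {"grip":0,"linear":[0,0,0],"twist":0},
])

```text
clock: 29.05
eef_pos: [0.6428, -0.1859, 0.261]
tool_rot: [0.626, -0.37, 0.329, -0.603]
ft_force: [0.1, -0.3, 0.4]
grip_width: 0.0856
```

```bash
python3 go.py; python3 - <<'E'
from h import *
for n in('top','scene'):
    im,d=cam(n); W=pts(n,d); g=im.max(2); m=(W[...,2]>.125)&(W[...,2]<.16)&(np.hypot(W[...,0]-.539,W[...,1]+.254)<.047)&(g<60); P=W[m]
    print(n,m.sum(),np.percentile(P[:,2],90) if len(P) else 0,cv2.minAreaRect(P[:,:2].astype(np.float32)*1000) if len(P)>3 else '')
    Q=W.reshape(-1,3); Q=Q[(np.hypot(Q[:,0]-.51,Q[:,1]-.155)<.06)&(Q[:,2]>.15)]
    if len(Q)>4:
        print('plate',len(Q),Q.mean(0).round(4),np.percentile(Q[:,2],95).round(3),cv2.minAreaRect(Q[:,:2].astype(np.float32)*1000))
    cv2.imwrite(f'pics/{n}7.png',cv2.resize(im[90:280,130:400],None,fx=2.9,fy=2.9,interpolation=cv2.INTER_CUBIC))
E
```

```text
t 29.05 p [ 0.6428 -0.1859  0.261 ] zyaw 30.79 tilt 3.85 j [-0.27  0.67  0.74  1.71 -0.02  0.76] F [ 0.1 -0.3  0.4] T [ 0.02 -0.07 -0.04] w 0.0856
tilt radial -0.065 tangential -0.018 xy [-0.067  0.   ]
top 32 0.143985072174502 ((550.1338500976562, -279.39190673828125), (14.883158683776855, 31.461254119873047), 71.13813781738281)
plate 106 [0.509  0.1486 0.1686] 0.18 ((510.52783203125, 147.9769287109375), (8.574793815612793, 95.3957290649414), 18.238435745239258)
scene 132 0.1427710528901363 ((536.5052490234375, -256.0644226074219), (19.433063507080078, 75.7682876586914), 33.38030242919922)
plate 160 [0.5079 0.1501 0.1649] 0.178 ((508.6432800292969, 149.90493774414062), (17.5487060546875, 99.0342788696289), 19.208398818969727)
```

View pics/scene7.png

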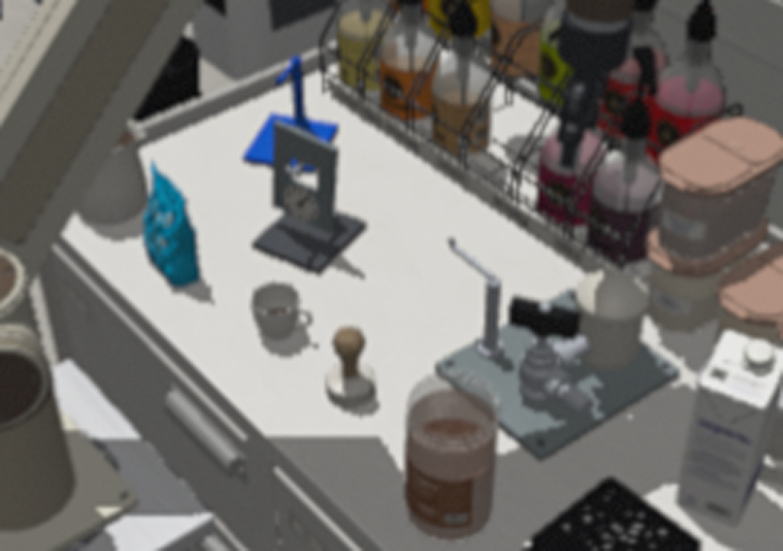

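View pics/top7.png

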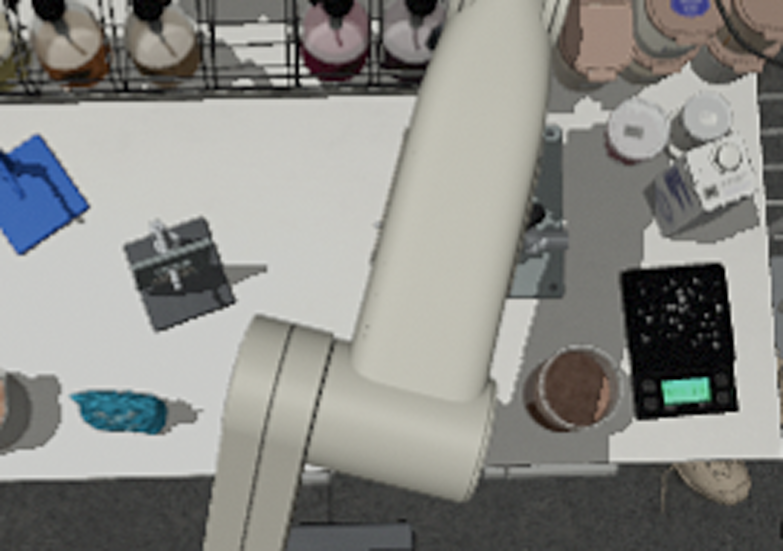

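The scene crop shows the plate hanging dial-out at (305,180) and the knob at (545,315). By depth the knob's bar stands about 2.1–2.2 rad open and its top is at 143 mm, which fits. The arm is close to the bottles, so I'll back it off a little, check for contact and hand in.

move_arm([
  {"grip":0,"linear":[0,-0.05,-0.1],"twist":0},
  {"grip":0,"linear":[0,-0.05,-0.2],"twist":0},
  {"grip":0,"linear":[0,-0.05,-0.15],"twist":0},
  {"grip":0,"linear":[0,0,0],"twist":0},
  {"grip":0,"linear":[0,0,0],"twist":0},
])

```text
clock: 29.65
eef_pos: [0.5594, -0.2362, 0.2984]
tool_rot: [0.625, -0.372, 0.33, -0.601]
ft_force: [0.6, 0.0, -0.9]
grip_width: 0.0854
```

```bash
python3 go.py; python3 - <<'E'
from h import *
bot.job_done(); print(bot.get_obs()['clock'])
E
```

```text
t 29.65 p [ 0.5594 -0.2362  0.2984] zyaw 30.46 tilt 3.92 j [-0.39  0.51  0.58  1.7  -0.03  0.65] F [ 0.6  0.  -0.9] T [ 0.03 -0.09  0.05] w 0.0854
tilt radial -0.063 tangential -0.026 xy [-0.068  0.   ]
the job is handed in; nothing more can be done
the job is handed in; nothing more can be done
```

I moved the dial plate from the lock-out hook to the parking hook, then opened the valve to its stop and backed it off about a quarter turn. I handed the job in at about 30 s on the clock; no verdict is reported.

**Last checks**
- **Plate:** the pictures show it hanging on the parking hook with its dial outward. By depth its top edge is at about 0.178 m. It is square to the bar within about 1°, and its centre is within about 7 mm of where I put the bar's mid-point.
- **Valve stop:** twisting on at the stop raised the wrist torque to 1.6 N m, against 0.15 N m of friction, and the knob stopped climbing. The tool's angle there read about 0.17 rad past the 3.6 rad stop. I put that down to give in the grip.
- **Valve now:** the knob stands at about 2.1–2.2 rad, which is about 1.4–1.5 rad back from the stop. Gripper angle, knob height and camera angle agree within that range, and the target was 2.03 ± 0.5 rad.
- **Bystanders:** nothing looked moved in the pictures, but I did not measure their positions.
- **Robot:** open and clear of everything, with wrist force around 1 N.

**What went wrong:** I turned the last joint into its limit at the start. That tilted the tool about 8–10° and swept it through free space over the left of the worktop, touching nothing. I straightened it to about 1° before gripping the plate. The tilt crept back to about 4° by the time I turned the knob, and the turning forces stayed low.

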